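# Swing the tile tray round to its buffer

## Robot

A 6-joint arm with a two-finger parallel gripper is mounted at the origin on a cart in front of the work surface, level with it; the furniture and walls round the work are solid. World frame = base frame: x ahead of the robot, y to its left, z up, the work surface at z = 0. Lengths are in m, angles in degrees, forces in N, time in s.
With the tool pointing down it reaches from about 0.35 to 0.8 m from the base axis. Payload 7.3 kg.
Tool frame: the origin (TCP) lies midway between the tips of the shut fingers; the grasp point (between the pads) lies 19 mm behind it; z points along the fingers, y is the direction in which the jaws open and shut (so a half turn about z gives the same grasp; the last joint's range is limited). The gripper opens to 85 mm and grips with 20 to 120 N. Pads are 22 mm wide; open, the fingers measure 114 mm over their backs; the gripper's body (76 mm by 85 mm) begins 54 mm behind the grasp point. The pads swing forward as they close: fully open they stand 13 mm farther back than shut.
Start: joints at [59.015, 19.595, 87.324, -0, 73.075, -8.365], TCP at [0.202, 0.485, 0.231] pointing down, gripper open.
Joint ranges: [-145.02, 145.02], [-44.19, 115.74], [2.07, 154.8], [-57.11, 237.11], [16.16, 152.29], [-177.93, 177.93]. Speed limits (degrees/s): [147.25, 147.25, 180, 180, 180, 180].

## Interface

Orientations are given as a 3x3 rotation matrix whose columns are the frame's x, y, z axes.
In Python, from rig import get_state, camera, get_calibration, r, nets gives the robot as it stands. The module is installed in compiled form; this text tells all that it offers.
- The arm moves only by the tool drive_tool, never from a script. Its argument "motion" is a list that holds one entry, the list of rows, each a list of 6 numbers: the shift along the world's x, y, z in m, then the turn, a rotation vector about the world's x, y, z in rad. A call has 1 to 8 rows; each row is the pose to reach, as a shift and turn from the pose measured when the call began; what a row does not reach only later rows make up. A row lasts 1/8 s, in which the tool goes at most 62.5 mm and 10.7 degrees, less where a joint would pass 70% of its speed; a pose out of reach is approached as far as the arm can. A call with a gripper value outside its range is refused whole. "hand" is the opening, from -1 (shut) to 1 (fully open), set as the call begins (left out, the last holds). The fingers move at their own pace and stop on an object; "grip_force" is the grip in N (left out, the last holds). Time passes only in rows, so rows that repeat a pose let the fingers close. It gives the time, the measured TCP pose, the force and the opening at its end, in the units of the state.
- get_state(): the state, without advancing time (a new reading comes with each control period).
- camera(name): name is "side" or "top" or "wrist"; returns the picture (400x640x3 uint8, red, green, blue); there is no depth.
- get_calibration(name): a dict with "intrinsics" (3x3 intrinsics, pixels), "eye" and "attitude" of the camera in the world; the wrist camera has in their place "tool_from_camera" (4x4, takes a point from camera to tool coordinates, whose origin is the TCP and whose axes are the flange's). Camera axes: x right, y down, z forward; pixel columns grow to the right and rows downward; lengths in m; the calibration is good to about 2 mm. A picture is of the moment at which its call begins: read the wrist's pose just before it. get_calibration takes no time and is no camera call.
- r.hand_in(): hands the job in, once; it reports no verdict.
Trained networks look in the newest picture that a camera, given by its name, has taken for a name from the list of things; names that differ only in an ending like _2 or _b are one class to them, and where a whole thing is asked for, a point or a joint stands for the part that bears it (a point fixed in the world has none). Each returns a list of dicts, best first, with "confidence" (0 to 1); they miss things now and then, are a little off and sometimes report something else, mostly with a low value. They report only what shows in the picture. A call takes as long as a camera call. They do not tell look-alikes from the thing itself.
- nets.recognise(camera, target): "at" ([x, y, z] in m, in the coordinates of the camera as it stood for that picture, good to about 4 mm: the middle of the surface that is visible of it).
The state is a dict: "time": time; "joint_pos": joint angles; "dq": joint speeds; "tau": joint torques, N m; "tcp_pos": TCP position; "ee_rot": TCP orientation; "ft_force": force on the tool from outside, world axes, zero at the start; "wrist_torque": the same for the moment, N m; "gripper_width": finger opening in m.
Only numpy, scipy, OpenCV 4.12 (cv2) and the standard library are available. Lean on these libraries where they do the work, as an engineer would, in place of code of your own. Each camera call takes 0.05 s, during which the arm holds its last target.

## Task

Free the pivoting tile tray: lift the brass lock pin out of its way and stand it in the empty parking hole at the pivot end of the jig. Then push the tray at the near corner of its free end so that it turns about its pivot and comes up against the sprung rubber buffer; press it firmly home with about 14 newtons for a good half second, never with more than 22, and back off so that the tray stays resting against the buffer, the tiles still in it. Leave the jars and the water dropper alone.

Things in the scene. Friction and masses are not known exactly. Their poses are not given: they have to be found in the camera images.
- jig: The swivel jig, fixed to the table: aluminium deck, its top 44 mm above the table, on a plywood plinth. Origin on the table straight below the pivot axis; x away from the robot (when not turned), y along the tray to its free end, z up. Deck spans x -58..112, y -75..168 mm. A black rubber rest stud, 12 mm high, stands on it at (-50, 55) mm
- pivot (a point): axis of the 10 mm steel pivot stud at deck height (44 mm above the table); its 20 mm wide cap ends 66 mm above the table
- buffer (a point): Tip of the black rubber buffer nose (16 mm round) IF its brass screw were right in. The screw is set unmeasured: the nose really stands 0 to 14 mm nearer to the tray, along (-0.975, 0.223) in the jig frame. So the tray meets it at a yaw of -0.16 to -0.28 rad to the jig: feel for it. From there it is a spring: 3 N per mm, 9 mm of travel. Blue bracket behind it, 24 mm high
- tray: Waxed wooden tile tray 54 x 180 mm, 14 mm high, 3 mm walls, 0.2 to 0.45 kg, flat on the deck, loose on the pivot stud (1 mm play). Origin on its underside at the centre of its pivot bore; y to its free end (157 mm), x to its far side wall (27 mm), z up. Starts at yaw +0.10 to +0.22 rad to the jig; must turn clockwise seen from above (yaw falls). About 1 N at the free end turns it while free
- push_corner (a point): on the tray's near side wall, outer face, 17 mm from its free end, half-way up the wall (7 mm above the deck): the place to push, towards tray +x
- tray_end (a point): middle of the tray's free end wall, half-way up
- tray_centre (a point): centre of the tray's inner floor (the floor measures 48 x 128 mm, 4 mm above the deck)
- lock_pin_mid (a point): half-way up the brass lock pin: 10 mm thick, 64 mm long, upper 14 mm a round head 18 mm wide, 40 g; z along it to the head. It stands loosely 12 mm deep in the lock hole just behind the tray, its head top 96 mm above the table, and blocks the tray
- lock_hole (a point): mouth of the lock hole in the deck, 11.5 mm wide, 12 mm deep
- park_hole (a point): mouth of the empty parking hole in the deck, 13.5 mm wide with a bevelled rim, 12 mm deep
- test_tile_1: grey test tile 62 x 45 x 7 mm lying in the tray; origin on its underside
- test_tile_2: blue test tile 62 x 45 x 7 mm lying in the tray; origin on its underside
- jar_cobalt: blue pigment jar, 48 mm wide, 58 mm high, standing past the free end; leave alone; origin on its underside
- jar_iron: brown pigment jar, 52 mm wide, 52 mm high, past the pivot end; leave alone; origin on its underside
- water_dropper: pale green ceramic water dropper, 46 mm wide, 38 mm high, past the brown jar; leave alone; origin on its underside
There are look-alikes about, which are no part of the job. What is shaped like the test_tile_1 but red is not meant.

How it is judged:
By the outcome, as a careful person would: the job done as asked, in the order asked, and still so for the second after the job is handed in, with the robot touching nothing.
It also fails if it takes over 64 s, if anything falls off the work surface, if the arm or the gripper's body presses on something with over 40 N, if the wrist force passes 120 N, or if a joint passes its speed limit or range.

## Working session

There is one attempt and no reset: what is moved stays moved. The work goes in short steps, Python scripts to look and compute and a tool call to move; the robot and the scene stay as the last step left them, time stands still between calls to the robot, and variables do not carry over. Pictures are saved under pics/ and viewed, and the job is handed in when it is done.

Besides the shell and the picture viewer there is one more tool, called after "Request:" by a JSON object that holds its "method" and its "body". drive_tool: Moves the arm, as the interface text tells. Its arguments: {"type":"object","properties":{"motion":{"type":"array","items":{"type":"array","items":{"type":"array","items":{"type":"number"}}}},"hand":{"type":"number"},"grip_force":{"type":"number"}},"required":["motion"]}

```bash
mkdir -p pics
cat > h.py <<'E'
from rig import get_state, camera, get_calibration, r, nets
import numpy as np, cv2
def save(n,im): cv2.imwrite('pics/'+n,cv2.cvtColor(im,cv2.COLOR_RGB2BGR))
def cal(name,st=None):
    c=get_calibration(name);K=np.array(c['intrinsics'])
    if 'eye' in c: return K,np.array(c['attitude']),np.array(c['eye'])
    T=np.array(c['tool_from_camera']);R=np.array(st['ee_rot']);p=np.array(st['tcp_pos'])
    return K,R@T[:3,:3],R@T[:3,3]+p
def proj(C,P):
    K,R,e=C;q=K@(R.T@(np.array(P)-e));return q[:2]/q[2]
def ray(C,uv,z):
    K,R,e=C;d=R@np.linalg.inv(K)@np.array([uv[0],uv[1],1.]);return e+d*(z-e[2])/d[2]
def tri(Cs,uvs):
    A=[];b=[]
    for (K,R,e),uv in zip(Cs,uvs):
        d=R@np.linalg.inv(K)@np.array([uv[0],uv[1],1.]);d/=np.linalg.norm(d);M=np.eye(3)-np.outer(d,d);A.append(M);b.append(M@e)
    return np.linalg.lstsq(np.vstack(A),np.hstack(b),rcond=None)[0]
E
python3 - <<'E'
from h import *
for n in ['side','top','wrist']:
    st=get_state(); im=camera(n); save(n+'0.png',im); C=cal(n,st)
    print(n,C[0].tolist(),C[2].round(3),C[1].round(3).tolist())
    for t in ['jig','pivot','buffer','tray','push_corner','tray_end','lock_pin_mid','lock_hole','park_hole','test_tile_1','jar_cobalt','jar_iron','water_dropper']:
        if n=='wrist' and t.startswith('jar'): continue
        for d in nets.recognise(n,t)[:3]:
            a=np.array(d['at']); w=C[1]@a+C[2]; print(t,round(d['confidence'],2),w.round(3),proj(C,w).round())
print(get_state())
E
```

```text
side [[502.7198389786582, 0.0, 326.86766329854765], [0.0, 502.7198389786582, 201.94081428283087], [0.0, 0.0, 1.0]] [0.936 1.072 0.594] [[-0.935, 0.155, -0.318], [0.354, 0.388, -0.851], [-0.009, -0.908, -0.418]]
jig 0.9 [0.589 0.001 0.044] [307. 214.]
buffer 0.62 [ 0.594 -0.004  0.047] [304. 213.]
buffer 0.55 [0.526 0.02  0.053] [333. 210.]
tray 0.97 [ 0.533 -0.01   0.055] [326. 205.]
push_corner 0.84 [ 0.531 -0.009  0.058] [327. 204.]
tray_end 0.6 [ 0.533 -0.008  0.058] [327. 204.]
lock_pin_mid 0.53 [0.581 0.002 0.081] [310. 200.]
lock_hole 0.67 [ 0.59  -0.003  0.045] [306. 213.]
park_hole 0.71 [ 0.589 -0.     0.044] [307. 214.]
test_tile_1 0.66 [0.526 0.021 0.054] [333. 210.]
test_tile_1 0.65 [0.497 0.257 0.006] [386. 272.]
test_tile_1 0.58 [ 0.593 -0.002  0.043] [305. 214.]
jar_cobalt 0.59 [0.542 0.159 0.035] [349. 243.]
jar_iron 0.62 [ 0.501 -0.227  0.041] [310. 179.]
water_dropper 0.59 [ 0.465 -0.328  0.031] [311. 168.]
top [[441.073894897951, 0.0, 322.26767477448846], [0.0, 441.073894897951, 190.01524323362136], [0.0, 0.0, 1.0]] [0.355 0.007 1.185] [[0.024, -0.99, 0.141], [-1.0,
[... 1152 characters left out ...]
e+01,  4.33873977e-04,
        7.30751379e+01, -8.36678992e+00]), 'dq': array([-0.00646879, -0.10091929, -0.15138141, -0.08243777,  0.00740132,
       -0.0575192 ]), 'tau': array([ 3.68366705e-05, -4.33550334e+01, -2.46274263e+01, -2.03025629e-04,
        2.32284938e-04, -7.92029994e-06]), 'tcp_pos': array([0.20190867, 0.48463965, 0.23133509]), 'ee_rot': array([[-9.23087266e-01,  3.84590558e-01,  5.36075505e-05],
       [ 3.84590561e-01,  9.23087260e-01,  1.03343091e-04],
       [-9.73966994e-06,  1.16011649e-04, -9.99999993e-01]]), 'ft_force': array([ 0.54789069, -0.37346364, -0.53443474]), 'wrist_torque': array([ 0.00252835,  0.00669986, -0.0146556 ]), 'gripper_width': 0.08504196516182838}
```

View images.

Run:
```python
import cv2
a=cv2.imread('pics/side0.png')[150:310,230:450];cv2.imwrite('pics/side0c.png',cv2.resize(a,(792,576),interpolation=cv2.INTER_CUBIC))
a=cv2.imread('pics/top0.png')[110:250,210:470];cv2.imwrite('pics/top0c.png',cv2.resize(a,(780,420),interpolation=cv2.INTER_CUBIC))
```

```text
(no output)
```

View pics/side0.png

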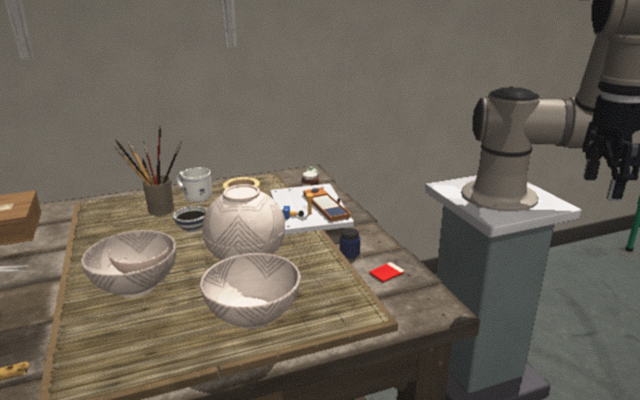

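View pics/side0c.png

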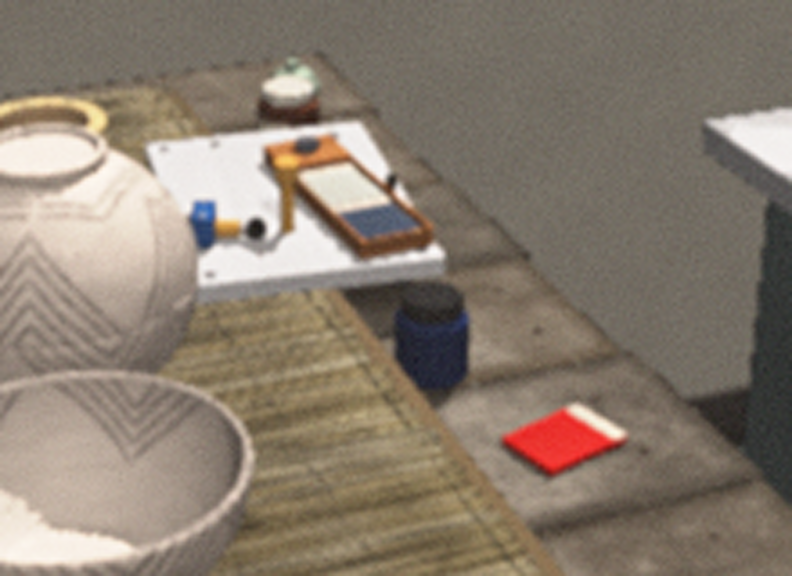

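View pics/top0c.png

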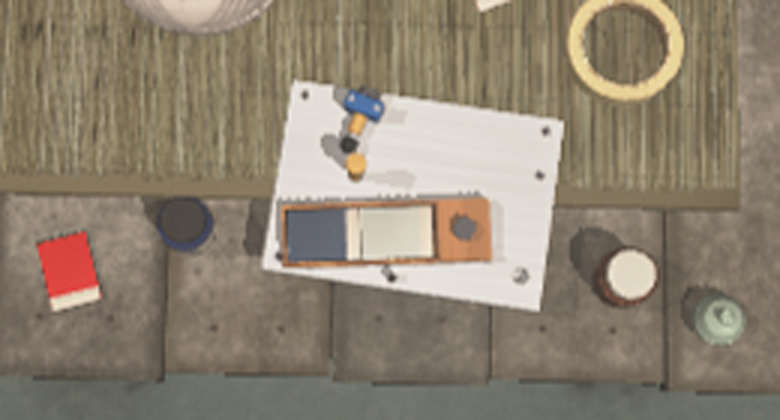

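Request:
{"method": "drive_tool", "body": {"motion": [[[0.03, -0.05, 0, 0, 0, 0.03], [0.06, -0.1, 0, 0, 0, 0.06], [0.09, -0.15, 0, 0, 0, 0.09], [0.12, -0.2, 0, 0, 0, 0.12], [0.16, -0.25, 0, 0, 0, 0.15], [0.2, -0.3, 0, 0, 0, 0.18], [0.24, -0.35, 0, 0, 0, 0.21], [0.28, -0.4, 0, 0, 0, 0.245]]]}}

```text
time: 3.0
tcp_pos: [0.4792, 0.0876, 0.2316]
ee_rot: [[-0.989, 0.148, 0.001], [0.148, 0.989, 0.0], [-0.001, 0.0, -1.0]]
ft_force: [-0.5, 1.3, -0.2]
gripper_width: 0.0854
```

Request:
{"method": "drive_tool", "body": {"motion": [[[0.02, -0.05, 0, 0, 0, 0], [0.03, -0.08, 0, 0, 0, 0], [0.03, -0.08, 0, 0, 0, 0], [0.03, -0.08, 0, 0, 0, 0]]]}}

```text
time: 3.5
tcp_pos: [0.5089, 0.0082, 0.2315]
ee_rot: [[-0.989, 0.148, 0.0], [0.148, 0.989, 0.001], [-0.0, 0.001, -1.0]]
ft_force: [-0.2, 0.3, -0.5]
gripper_width: 0.0856
```

Run:
```python
from h import *
import pickle
n='wrist'
st=get_state(); im=camera(n); save('w1.png',im); C=cal(n,st); pickle.dump((C,st),open('w1.pkl','wb'))
print(st['time'],st['tcp_pos'],st['dq'].round(2),st['ft_force'])
for t in ['jig','pivot','buffer','tray','push_corner','tray_end','lock_pin_mid','lock_hole','park_hole','test_tile_1']:
        for d in nets.recognise(n,t)[:3]:
            a=np.array(d['at']); w=C[1]@a+C[2]; print(t,round(d['confidence'],2),w.round(3),proj(C,w).round())
```

```text
3.5 [0.50886817 0.00815719 0.23151813] [ 1.16 -0.41  0.25 -0.03 -0.16 -0.04] [-0.1821891   0.26871868 -0.51934524]
jig 0.73 [ 0.569 -0.055  0.046] [275. 234.]
pivot 0.85 [ 0.571 -0.061  0.043] [271. 236.]
pivot 0.34 [0.528 0.138 0.056] [444. 179.]
buffer 0.88 [ 0.572 -0.062  0.043] [270. 237.]
tray 0.98 [ 0.524 -0.077  0.059] [245. 204.]
push_corner 0.69 [ 0.523 -0.076  0.059] [246. 204.]
push_corner 0.59 [0.529 0.137 0.057] [443. 180.]
push_corner 0.52 [ 0.569 -0.059  0.043] [272. 234.]
tray_end 0.94 [ 0.516 -0.077  0.059] [244. 197.]
tray_end 0.74 [ 0.523 -0.038  0.049] [282. 196.]
tray_end 0.28 [ 0.461 -0.317  0.027] [ 38. 174.]
lock_pin_mid 0.71 [ 0.573 -0.004  0.097] [319. 252.]
lock_pin_mid 0.62 [ 0.526 -0.079  0.06 ] [243. 207.]
lock_hole 0.72 [ 0.575 -0.061  0.044] [271. 239.]
park_hole 0.92 [ 0.573 -0.062  0.041] [271. 236.]
test_tile_1 0.95 [ 0.52  -0.039  0.049] [280. 193.]
test_tile_1 0.59 [0.519 0.025 0.055] [338. 186.]
test_tile_1 0.58 [0.49  0.249 0.002] [520. 124.]
```

View pics/w1.png

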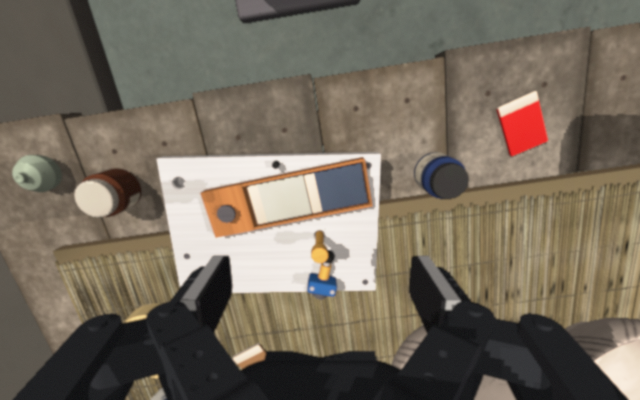

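Run:
```python
import cv2
a=cv2.imread('pics/w1.png')[145:305,150:390];cv2.imwrite('pics/w1c.png',cv2.resize(a,(792,528),interpolation=cv2.INTER_CUBIC))
```

```text
(no output)
```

View pics/w1c.png

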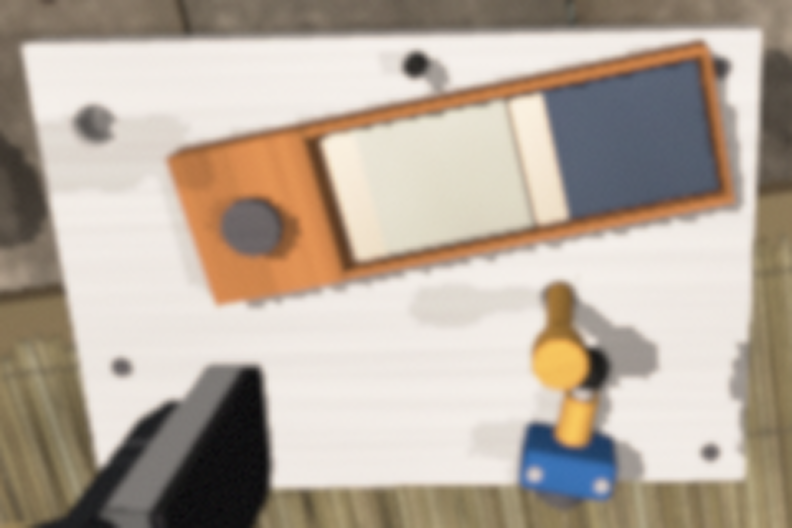

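Run:
```python
from h import *
import pickle
C,st=pickle.load(open('w1.pkl','rb'))
f=lambda x,y:(150+x/3.3,145+y/3.3)
T=cal('top')
g=lambda x,y:(210+x/3,110+y/3)
S=cal('side'); s=lambda x,y:(230+x/3.6,150+y/3.6)
print('corners',[ray(C,f(*p),.044).round(4) for p in [(22,42),(762,30),(745,480)]])
print('cornersT',[ray(T,g(*p),.044).round(4) for p in [(540,310),(263,268),(294,80),(563,120)]])
print('park W',ray(C,f(95,123),.044),'T',ray(T,g(520,275),.044),'tri',tri([C,T],[f(95,123),g(520,275)]))
print('piv W',ray(C,f(251,226),.066),'T',ray(T,g(464,228),.066),'tri',tri([C,T],[f(251,226),g(464,228)]))
print('head W',ray(C,f(561,362),.096),'T',ray(T,g(357,164),.096),'tri',tri([C,T],[f(561,362),g(357,164)]),tri([C,T,S],[f(561,362),g(357,164),s(286,161)]))
print('S head',ray(S,s(286,161),.096))
print('base W',ray(C,f(557,288),.044),ray(S,s(287,228),.044))
print('stud',ray(C,f(416,64),.056), ray(T,g(391,275),.056))
print('screw',ray(C,f(121,367),.044), ray(T,g(540,175),.044))
for p in [(168,157),(217,303),(705,42),(733,205)]: print('tray',ray(C,f(*p),.058))
```

```text
corners [array([ 0.4619, -0.1651,  0.044 ]), array([0.494 , 0.0761, 0.044 ]), array([0.6634, 0.0546, 0.044 ])]
cornersT [array([ 0.4606, -0.1674,  0.044 ]), array([0.4915, 0.0732, 0.044 ]), array([0.6599, 0.0511, 0.044 ]), array([ 0.6293, -0.1873,  0.044 ])]
park W [ 0.49198902 -0.1491577   0.044     ] T [ 0.49067317 -0.14994543  0.044     ] tri [ 0.49157282 -0.15006614  0.04236768]
piv W [ 0.52894809 -0.09767611  0.066     ] T [ 0.5273786 -0.0988548  0.066    ] tri [ 0.52838783 -0.09848733  0.06500863]
head W [ 0.57693879 -0.00295267  0.096     ] T [ 0.57487463 -0.00579108  0.096     ] tri [ 0.57433456 -0.00417589  0.10034242] [ 0.57771181 -0.00473168  0.09251807]
S head [0.58132326 0.00215493 0.096     ]
base W [ 0.57477762 -0.00407725  0.044     ] [ 5.80956984e-01 -4.93361202e-04  4.40000000e-02]
stud [ 0.48624261 -0.03617112  0.056     ] [ 0.4866024  -0.03753795  0.056     ]
screw [ 0.5821074  -0.16597582  0.044     ] [ 0.57940316 -0.1671236   0.044     ]
tray [ 0.50407395 -0.12174431  0.058     ]
tray [ 0.55702437 -0.11890827  0.058     ]
tray [0.49251446 0.05558884 0.058     ]
tray [0.54790184 0.05902621 0.058     ]
```

Request:
{"method": "drive_tool", "body": {"motion": [[[0.034, -0.006, 0, 0, 0, 0], [0.067, -0.012, -0.02, 0, 0, 0], [0.067, -0.012, -0.07, 0, 0, 0], [0.067, -0.012, -0.11, 0, 0, 0], [0.067, -0.012, -0.14, 0, 0, 0], [0.067, -0.012, -0.16, 0, 0, 0], [0.067, -0.012, -0.16, 0, 0, 0]]]}}

```text
time: 4.92
tcp_pos: [0.5751, -0.0041, 0.0701]
ee_rot: [[-0.989, 0.148, -0.003], [0.148, 0.989, 0.001], [0.003, 0.0, -1.0]]
ft_force: [-0.4, -0.0, -0.1]
gripper_width: 0.0856
```

Run:
```python
from h import *
import pickle
n='wrist'
st=get_state(); im=camera(n); save('w2.png',im); C=cal(n,st); pickle.dump((C,st),open('w2.pkl','wb'))
print(st['time'],st['tcp_pos'],st['ft_force'])
save('s2.png',cv2.resize(camera('side')[150:270,230:410],(792,528),interpolation=cv2.INTER_CUBIC))
```

```text
4.925 [ 0.57512331 -0.00413968  0.0700732 ] [-0.42376036 -0.02497217 -0.06289737]
```

View pics/w2.png

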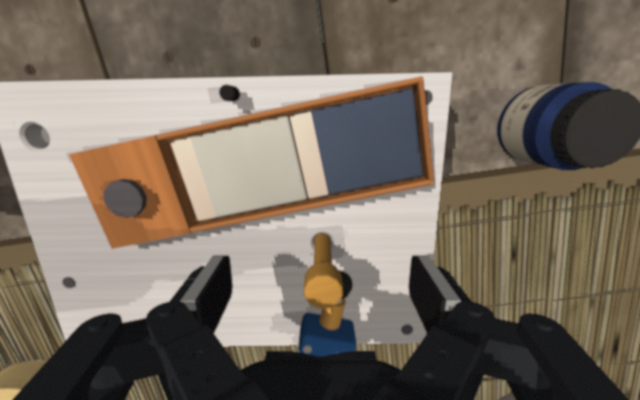

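View pics/s2.png

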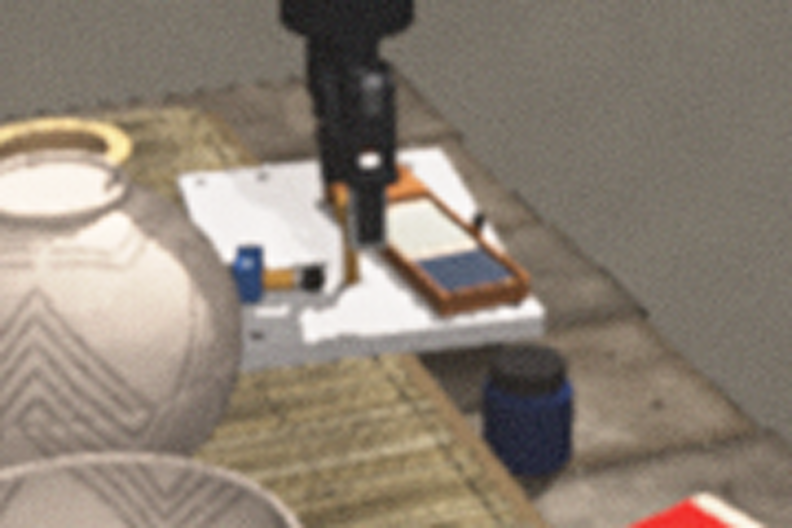

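Run:
```python
from h import *
import pickle
C,st=pickle.load(open('w2.pkl','rb'))
C1,st1=pickle.load(open('w1.pkl','rb'))
p=st['tcp_pos']
print('grasp px',proj(C,p+[0,0,.019]),'head@.096',ray(C,(324,285),.096),'base',ray(C,(321,238),.044))
print('tri head',tri([C,C1],[(324,285),(319.9,254.7)]),'park',ray(C,(35,135),.044), 'tri',tri([C,C1],[(35,135),(178.8,182.3)]),'piv',ray(C,(124.5,198),.066))
print('end',[ray(C,q,.058).round(4) for q in [(422,78),(433,184),(111,246),(71,155)]])
```

```text
grasp px [321.84558721 277.99890736] head@.096 [ 0.5744973  -0.00312631  0.096     ] base [ 0.57541346 -0.00446328  0.044     ]
tri head [ 0.58715482 -0.0046661   0.0762655 ] park [ 0.49207871 -0.14923435  0.044     ] tri [ 0.492048   -0.14915156  0.04405471] piv [ 0.52921358 -0.0976022   0.066     ]
end [array([0.4947, 0.0558, 0.058 ]), array([0.5473, 0.0589, 0.058 ]), array([ 0.5566, -0.1201,  0.058 ]), array([ 0.5049, -0.1225,  0.058 ])]
```

Request:
{"method": "drive_tool", "body": {"motion": [[[0, 0, 0, 0, 0, 0], [0, 0, 0, 0, 0, 0], [0, 0, 0, 0, 0, 0], [0, 0, 0, 0, 0, 0], [0, 0, 0, 0, 0, 0], [0, 0, 0, 0, 0, 0], [0, 0, 0, 0, 0, 0]]], "hand": -1, "grip_force": 40}}

```text
time: 5.9
tcp_pos: [0.5769, -0.0043, 0.0725]
ee_rot: [[-0.989, 0.148, 0.002], [0.148, 0.989, 0.0], [-0.002, 0.001, -1.0]]
ft_force: [-0.5, -0.6, 3.2]
gripper_width: 0.0162
```

Request:
{"method": "drive_tool", "body": {"motion": [[[0, 0, 0.015, 0, 0, 0], [0, 0, 0.035, 0, 0, 0], [0, 0, 0.06, 0, 0, 0], [0, 0, 0.06, 0, 0, 0]]]}}

```text
time: 6.4
tcp_pos: [0.5781, -0.0045, 0.1348]
ee_rot: [[-0.989, 0.148, 0.007], [0.148, 0.989, -0.0], [-0.007, 0.001, -1.0]]
ft_force: [0.0, 0.3, -1.2]
gripper_width: 0.0161
```

Run:
```python
from h import *
import pickle
n='wrist'
st=get_state(); im=camera(n); save('w3.png',im); C=cal(n,st); pickle.dump((C,st),open('w3.pkl','wb'))
print(st['time'],st['tcp_pos'],st['ft_force'],st['gripper_width'])
save('s3.png',cv2.resize(camera('side')[150:270,230:410],(792,528),interpolation=cv2.INTER_CUBIC))
```

```text
6.4 [ 0.57808197 -0.00451295  0.13483879] [ 0.03074082  0.25444073 -1.24206175] 0.016138731671961653
```

View pics/w3.png

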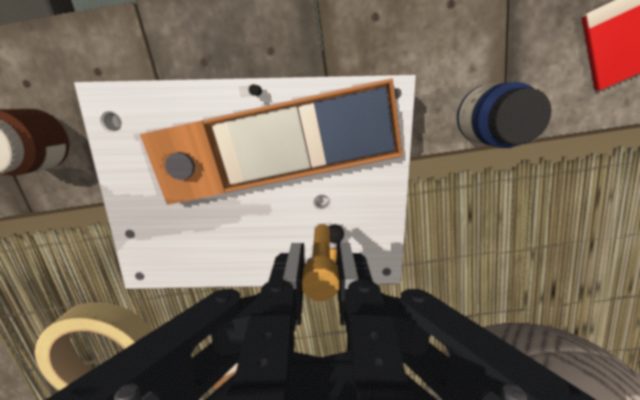

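View pics/s3.png

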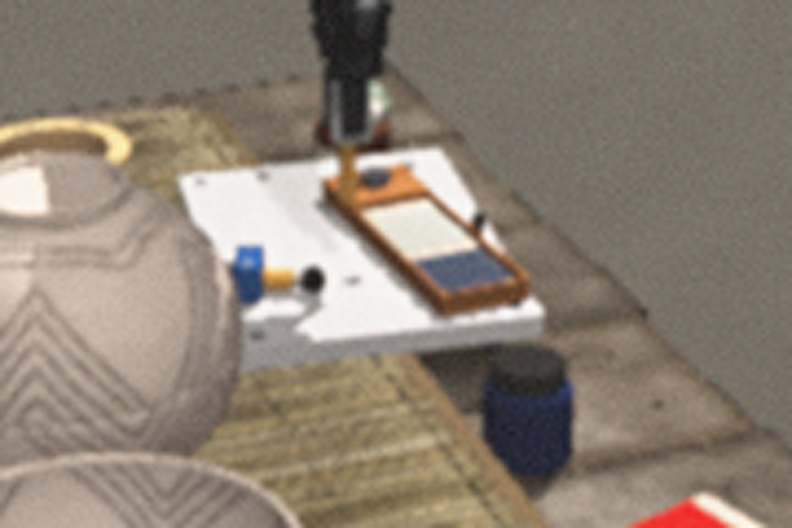

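Run:
```python
from h import *
import pickle
a=cv2.imread('pics/w3.png')
cv2.imwrite('pics/w3c.png',cv2.resize(a[180:310,240:400],(800,650),interpolation=cv2.INTER_CUBIC)[:600])
C,st=pickle.load(open('w3.pkl','rb'));p=st['tcp_pos'];z=st['ee_rot'][:,2]
for d in [-.0235,-.019,-.01,0,.02,.0405]: print(d,proj(C,p+d*z))
C2,_=pickle.load(open('w2.pkl','rb'))
print(ray(C,(111,121),.044),ray(C,(321.5,201),.044), ray(C,(180,166),.066))
```

```text
-0.0235 [321.87372765 283.57346396]
-0.019 [321.82690085 278.10201006]
-0.01 [321.74130487 268.10059169]
0 [321.65702457 258.25290284]
0.02 [321.51551877 241.71873016]
0.0405 [321.39879728 228.08046655]
[ 0.49176531 -0.14887688  0.044     ] [ 0.57637943 -0.00396375  0.044     ] [ 0.52909051 -0.09729052  0.066     ]
```

View pics/w3c.png

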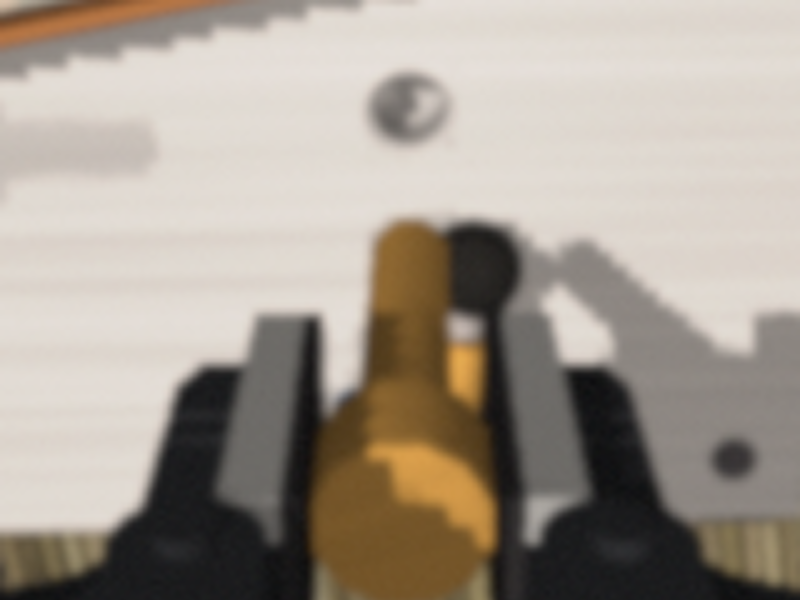

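Request:
{"method": "drive_tool", "body": {"motion": [[[-0.021, -0.036, 0, 0, 0, 0], [-0.043, -0.072, 0, 0, 0, 0], [-0.064, -0.108, 0, 0, 0, 0], [-0.0855, -0.1448, 0, 0, 0, 0], [-0.0855, -0.1448, -0.02, 0, 0, 0], [-0.0855, -0.1448, -0.035, 0, 0, 0], [-0.0855, -0.1448, -0.035, 0, 0, 0], [-0.0855, -0.1448, -0.035, 0, 0, 0]]]}}

```text
time: 7.5
tcp_pos: [0.4914, -0.1487, 0.0974]
ee_rot: [[-0.989, 0.147, 0.002], [0.147, 0.989, 0.0], [-0.002, 0.001, -1.0]]
ft_force: [0.9, -0.5, -0.6]
gripper_width: 0.0162
```

Run:
```python
from h import *
import pickle
n='wrist'
st=get_state(); im=camera(n); save('w4.png',im); C=cal(n,st); pickle.dump((C,st),open('w4.pkl','wb'))
print(st['time'],st['tcp_pos'],st['ee_rot'][:,2],st['ft_force'],st['gripper_width'])
a=cv2.imread('pics/w4.png')
cv2.imwrite('pics/w4c.png',cv2.resize(a[180:300,240:400],(800,600),interpolation=cv2.INTER_CUBIC))
p=st['tcp_pos'];z=st['ee_rot'][:,2]
print(proj(C,[.492,-.149,.044]),proj(C,p+.0405*z))
save('s4.png',cv2.resize(camera('side')[130:220,260:380],(800,600),interpolation=cv2.INTER_CUBIC))
```

```text
7.5 [ 0.49141137 -0.14869233  0.09738631] [ 1.89526478e-03  2.57662669e-04 -9.99998171e-01] [ 0.93757605 -0.52048273 -0.56169775] 0.01620916327604654
[320.9782257  221.52512757] [321.39922118 228.08178724]
```

View pics/w4c.png

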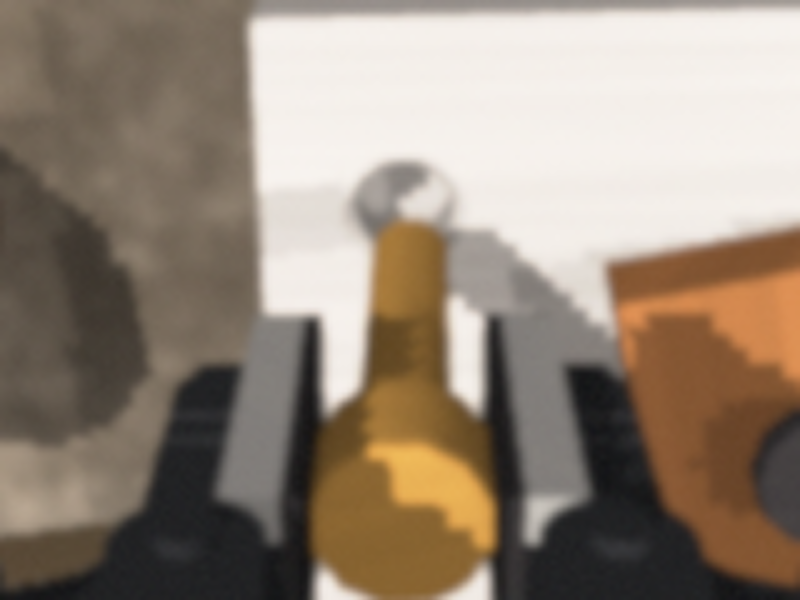

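View pics/s4.png

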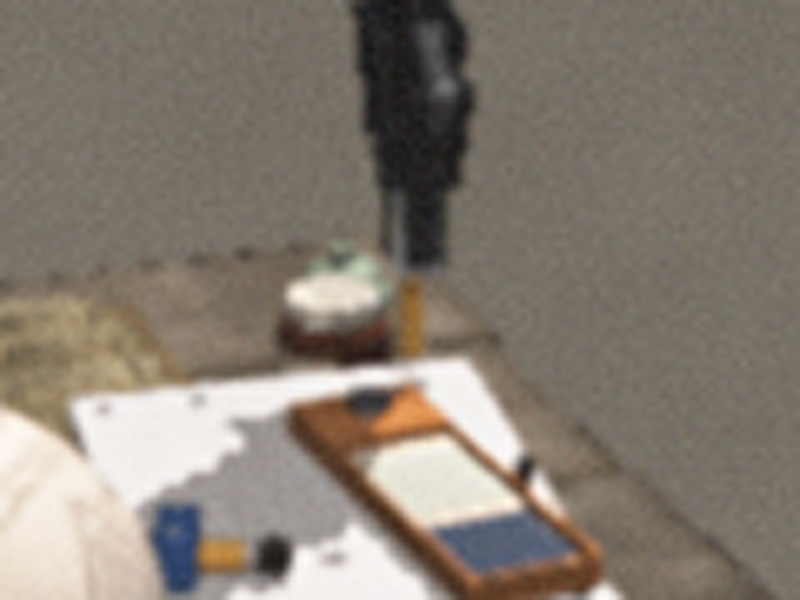

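```bash
cat > ov.py <<'E'
from h import *
import pickle
C,st=pickle.load(open('w4.pkl','rb'));p=st['tcp_pos'];R=st['ee_rot']
a=cv2.imread('pics/w4.png')[180:300,240:400]
def draw(dx,dy,tx,dz,name):
    b=cv2.resize(a,(800,600),interpolation=cv2.INTER_CUBIC)
    t=np.linspace(0,2*np.pi,40)
    for d,rr in [(.0405,.005),(-.0095,.005),(-.0095,.009),(-.0235,.009)]:
        # dx,tx along world x ; tilt about grasp
        c=p+np.array([dx+tx*(d+.016)/.0565,dy,-d-dz])
        P=np.array([proj(C,c+rr*np.array([np.cos(q),np.sin(q),0])) for q in t])
        P=((P-[240,180]+.5)*5-.5).astype(int)
        cv2.polylines(b,[P],True,(0,0,255),1)
    P=np.array([proj(C,np.array([.492,-.149,.044])+.00675*np.array([np.cos(q),np.sin(q),0])) for q in t])
    cv2.polylines(b,[((P-[240,180]+.5)*5-.5).astype(int)],True,(255,0,0),1)
    cv2.imwrite('pics/'+name,b)
E
python3 -c "
from ov import *
draw(0,0,0,0,'o1.png');draw(.001,.0005,.0015,0,'o2.png')
import numpy as np
cv2.imwrite('pics/o12.png',np.hstack([cv2.resize(cv2.imread('pics/o1.png')[130:,290:520],(400,600)),cv2.resize(cv2.imread('pics/o2.png')[130:,290:520],(400,600))]))"
```

```text
(no output)
```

View pics/o12.png

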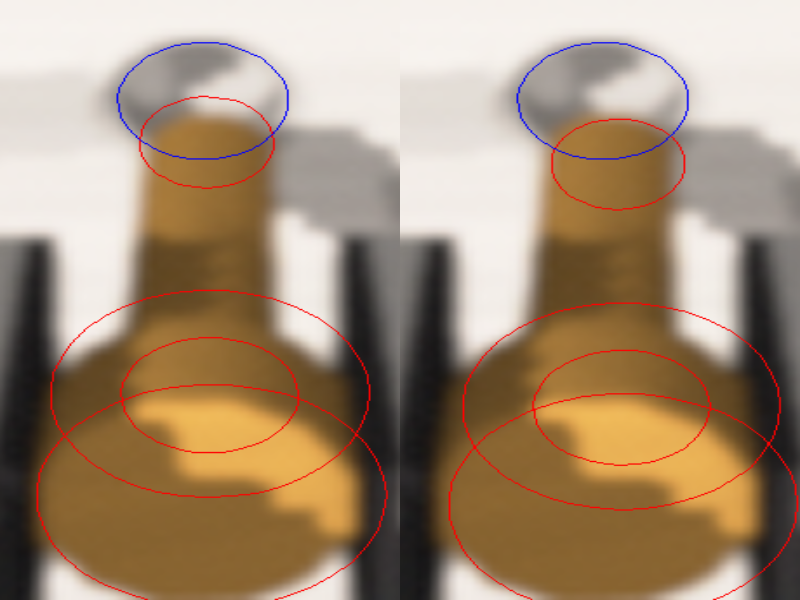

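Run:
```python
from h import *
import pickle
C,st=pickle.load(open('w4.pkl','rb'));p=st['tcp_pos'];S=cal('side')
s=lambda x,y:(260+x/6.667,130+y/6.667)
print('pred tip',proj(S,p+[0,0,-.0405]),'obs',s(411,352),'tcp pred',proj(S,p),'obs',s(412,272))
for ty in (228,230,232): 
  X=tri([C,S],[(322,ty),s(411,352)]);print(X,X-p,proj(C,X),proj(S,X))
# calibrate side: park, pivot
print('pivot side',proj(S,[.529,-.098,.066]),s(371,400),'buf corner deck', proj(S,[.494,.0761,.044]))
print('stud',proj(S,[.4865,-.037,.056]),s(527,462))
```

```text
pred tip [322.71841312 182.38061588] obs (321.6469176541173, 182.7973601319934) tcp pred [322.54021813 168.8195627 ] obs (321.79691015449225, 170.7979601019949)
[ 0.49332379 -0.14895571  0.0553154 ] [ 0.00191243 -0.00026339 -0.04207091] [321.38475854 229.77033257] [322.05096486 182.96444601]
[ 0.49396488 -0.14884831  0.0557064 ] [ 0.00255351 -0.00015599 -0.04167991] [321.69247864 230.88043646] [321.84721124 182.88168648]
[ 0.49460194 -0.14873882  0.05610477] [ 3.19057647e-03 -4.64921030e-05 -4.12815362e-02] [322.00312389 231.99110011] [321.64489979 182.79649544]
pivot side [316.07242772 187.96055135] (315.647217639118, 189.99700014999252) buf corner deck [353.92660628 220.38364642]
stud [339.32000855 197.62221797] (339.0460476976151, 199.29653517324135)
```

Request:
{"method": "drive_tool", "body": {"motion": [[[-0.001, 0, -0.004, 0, 0, 0], [-0.001, 0, -0.008, 0, 0, 0], [-0.001, 0, -0.008, 0, 0, 0], [-0.001, 0, -0.008, 0, 0, 0]]]}}

```text
time: 8.1
tcp_pos: [0.4906, -0.1489, 0.0898]
ee_rot: [[-0.989, 0.147, 0.003], [0.147, 0.989, -0.0], [-0.003, 0.0, -1.0]]
ft_force: [0.9, -0.2, 0.4]
gripper_width: 0.016
```

Run:
```python
from h import *
import pickle
n='wrist'
st=get_state(); im=camera(n); save('w5.png',im); C=cal(n,st); pickle.dump((C,st),open('w5.pkl','wb'))
print(st['time'],st['tcp_pos'],st['ee_rot'][:,2],st['ft_force'],st['gripper_width'])
a=cv2.imread('pics/w5.png')
cv2.imwrite('pics/w5c.png',cv2.resize(a[200:260,280:360],(800,600),interpolation=cv2.INTER_CUBIC))
p=st['tcp_pos'];z=st['ee_rot'][:,2]
print(proj(C,[.492,-.149,.044]),proj(C,p+.0405*z))
```

```text
8.1 [ 0.49062208 -0.14891159  0.0898202 ] [ 2.81865233e-03 -2.55720448e-04 -9.99995995e-01] [ 0.8697565  -0.17828826  0.40826216] 0.016044912597146722
[321.53221041 226.71013452] [321.39914931 228.08163587]
```

View pics/w5c.png

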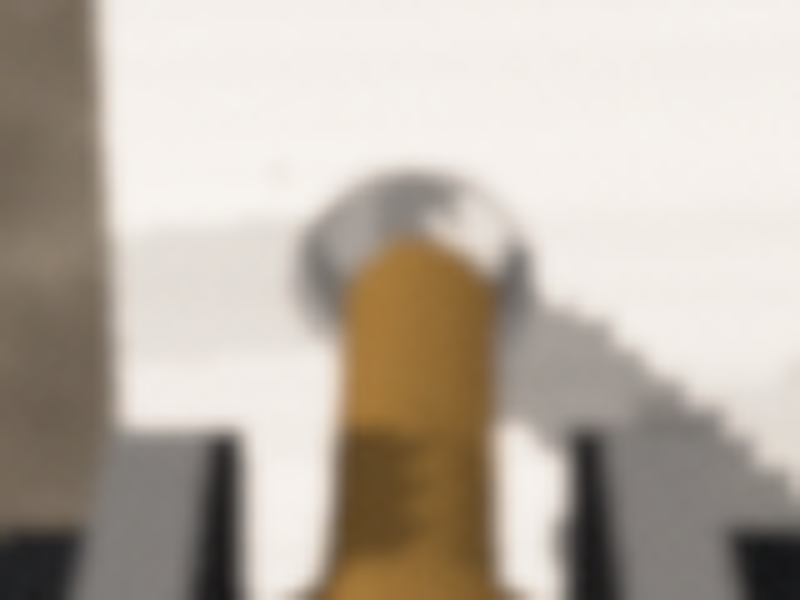

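Request:
{"method": "drive_tool", "body": {"motion": [[[0, 0, -0.004, 0, 0, 0], [0, 0, -0.008, 0, 0, 0], [0, 0, -0.011, 0, 0, 0], [0, 0, -0.013, 0, 0, 0], [0, 0, -0.013, 0, 0, 0]]]}}

```text
time: 8.78
tcp_pos: [0.4906, -0.1489, 0.0767]
ee_rot: [[-0.989, 0.147, 0.003], [0.147, 0.989, -0.0], [-0.003, 0.0, -1.0]]
ft_force: [0.3, 0.1, -0.4]
gripper_width: 0.016
```

Entered 8 mm without any force. A bit further until it seats.

Request:
{"method": "drive_tool", "body": {"motion": [[[0, 0, -0.002, 0, 0, 0], [0, 0, -0.003, 0, 0, 0], [0, 0, -0.004, 0, 0, 0], [0, 0, -0.004, 0, 0, 0]]]}}

```text
time: 9.28
tcp_pos: [0.4906, -0.1489, 0.0727]
ee_rot: [[-0.989, 0.147, 0.003], [0.147, 0.989, -0.0], [-0.003, 0.0, -1.0]]
ft_force: [-0.4, -0.0, 0.3]
gripper_width: 0.0167
```

Run:
```python
from h import *
st=get_state(); im=camera('wrist'); save('w6.png',im)
print(st['time'],st['tcp_pos'],st['ft_force'])
a=cv2.imread('pics/w6.png')
save('w6c.png',cv2.resize(im[180:300,240:400],(640,480),interpolation=cv2.INTER_CUBIC))
```

```text
9.275 [ 0.49061424 -0.1488996   0.07268959] [-0.43513131 -0.0010892   0.3272064 ]
```

View pics/w6c.png

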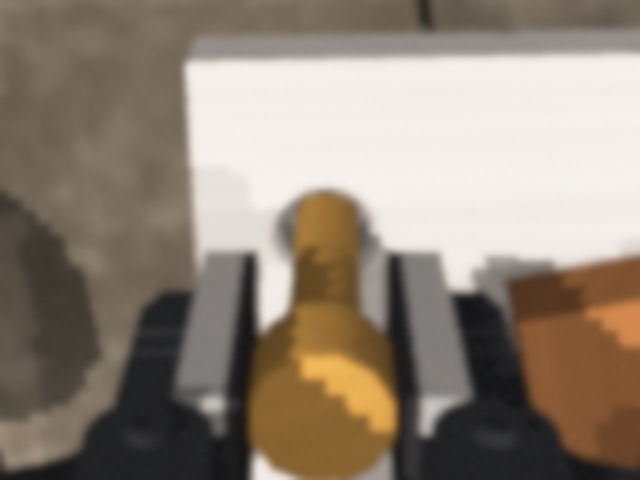

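Request:
{"method": "drive_tool", "body": {"motion": [[[0, 0, 0, 0, 0, 0], [0, 0, 0, 0, 0, 0], [0, 0, 0, 0, 0, 0], [0, 0, 0, 0, 0, 0]]], "hand": -0.1}}

```text
time: 9.82
tcp_pos: [0.4906, -0.1489, 0.0727]
ee_rot: [[-0.989, 0.147, 0.003], [0.147, 0.989, -0.0], [-0.003, 0.0, -1.0]]
ft_force: [-0.4, -0.0, 0.5]
gripper_width: 0.0384
```

Request:
{"method": "drive_tool", "body": {"motion": [[[0, 0, 0.02, 0, 0, 0], [0, 0, 0.06, 0, 0, 0], [0, 0, 0.11, 0, 0, 0], [0, 0, 0.13, 0, 0, 0], [0, 0, 0.13, 0, 0, 0]]]}}

```text
time: 10.45
tcp_pos: [0.4913, -0.1492, 0.2041]
ee_rot: [[-0.989, 0.147, 0.006], [0.147, 0.989, -0.002], [-0.006, -0.001, -1.0]]
ft_force: [0.3, 0.5, -0.5]
gripper_width: 0.0383
```

Run:
```python
from h import *
import pickle
st=get_state(); im=camera('wrist'); save('w7.png',im); C=cal('wrist',st); pickle.dump((C,st),open('w7.pkl','wb'))
print(st['time'],st['tcp_pos'],st['ft_force'],st['gripper_width'])
```

```text
10.45 [ 0.4912992  -0.14920784  0.2041212 ] [ 0.33177711  0.49193267 -0.52040394] 0.038261374463312556
```

View pics/w7.png

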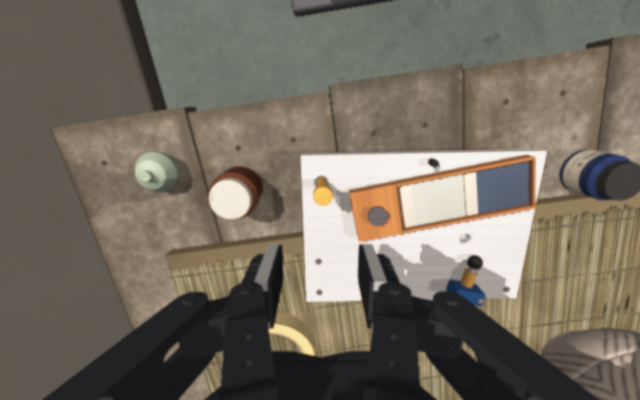

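```bash
cat > arc.py <<'E'
import numpy as np
piv=np.array([.529,-.0978])
def tcp(th,off,y=.140):
    R=np.array([[np.cos(th),-np.sin(th)],[np.sin(th),np.cos(th)]])
    return piv+R@np.array([-.027-off,y])
E
python3 - <<'E'
from h import *
from arc import *
import pickle
T=cal('top')
for px in [(277,121),(300,110)]:
  for z in (.05,.1,.15,.2): print(px,z,ray(T,px,z).round(3))
for th in (.061,0,-.1,-.2,-.29,-.33,-.37,-.41,-.46): print(th,tcp(th,.011).round(4),tcp(th,.025).round(4))
C,st=pickle.load(open('w7.pkl','rb'))
a=cv2.imread('pics/w7.png')
cv2.imwrite('pics/w7c.png',cv2.resize(a[140:310,290:560],(800,504),interpolation=cv2.INTER_CUBIC))
E
```

```text
(277, 121) 0.05 [0.699 0.134 0.05 ]
(277, 121) 0.1 [0.684 0.129 0.1  ]
(277, 121) 0.15 [0.669 0.123 0.15 ]
(277, 121) 0.2 [0.654 0.118 0.2  ]
(300, 110) 0.05 [0.731 0.074 0.05 ]
(300, 110) 0.1 [0.714 0.071 0.1  ]
(300, 110) 0.15 [0.698 0.068 0.15 ]
(300, 110) 0.2 [0.681 0.065 0.2  ]
0.061 [0.4825 0.0396] [0.4686 0.0388]
0 [0.491  0.0422] [0.477  0.0422]
-0.1 [0.5052 0.0453] [0.4912 0.0467]
-0.2 [0.5196 0.047 ] [0.5059 0.0497]
-0.29 [0.5326 0.0472] [0.5192 0.0512]
-0.33 [0.5384 0.047 ] [0.5252 0.0515]
-0.37 [0.5442 0.0465] [0.5311 0.0515]
-0.41 [0.55   0.0457] [0.5371 0.0513]
-0.46 [0.5571 0.0445] [0.5446 0.0507]
```

View pics/w7c.png

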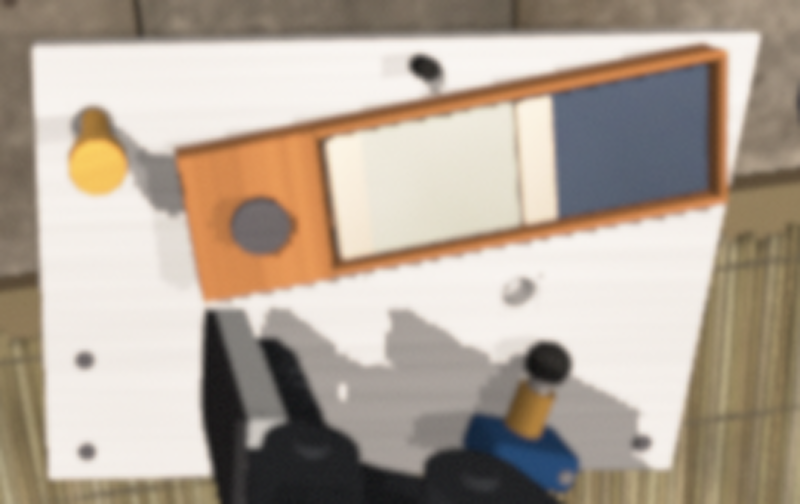

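Request:
{"method": "drive_tool", "body": {"motion": [[[-0.005, 0.04, 0, 0, 0, 0.04], [-0.01, 0.09, 0, 0, 0, 0.1], [-0.016, 0.14, 0, 0, 0, 0.15], [-0.023, 0.188, -0.02, 0, 0, 0.209], [-0.023, 0.188, -0.07, 0, 0, 0.209], [-0.023, 0.188, -0.11, 0, 0, 0.209], [-0.023, 0.188, -0.135, 0, 0, 0.209], [-0.023, 0.188, -0.135, 0, 0, 0.209]]], "hand": -1}}

```text
time: 11.5
tcp_pos: [0.4651, 0.0393, 0.0649]
ee_rot: [[-0.998, -0.061, -0.004], [-0.061, 0.998, 0.001], [0.004, 0.001, -1.0]]
ft_force: [-0.3, 0.2, -0.4]
gripper_width: -0.0002
```

Run:
```python
from h import *
st=get_state(); im=camera('wrist'); save('w8.png',im)
print(st['time'],st['tcp_pos'],st['ee_rot'].round(4).tolist(),st['ft_force'],st['gripper_width'])
im=camera('side');save('s8.png',cv2.resize(im[150:270,260:420],(800,600),interpolation=cv2.INTER_CUBIC))
```

```text
11.5 [0.46510765 0.03932986 0.06492826] [[-0.9981, -0.061, -0.0038], [-0.061, 0.9981, 0.0008], [0.0037, 0.0011, -1.0]] [-0.27583296  0.22762915 -0.43583771] -0.0002480709326860285
```

View pics/w8.png

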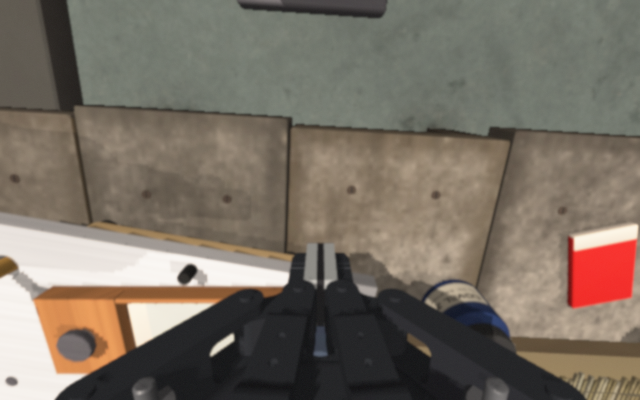

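View pics/s8.png

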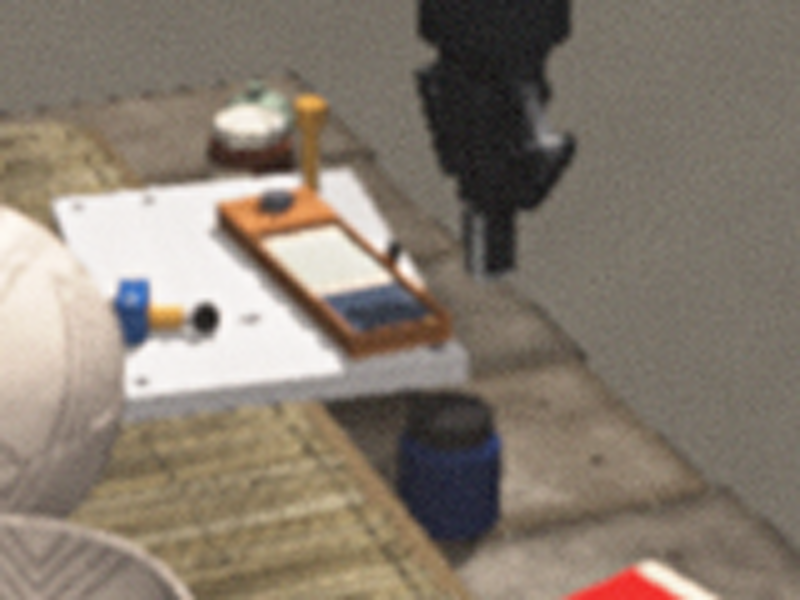

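Request:
{"method": "drive_tool", "body": {"motion": [[[0, 0, -0.007, 0, 0, 0], [0, 0, -0.014, 0, 0, 0], [0, 0, -0.014, 0, 0, 0], [0, 0, -0.014, 0, 0, 0]]]}}

```text
time: 12.1
tcp_pos: [0.4674, 0.0391, 0.0536]
ee_rot: [[-0.998, -0.061, 0.002], [-0.061, 0.998, 0.0], [-0.002, 0.0, -1.0]]
ft_force: [0.5, -0.3, -0.7]
gripper_width: 0.0002
```

Request:
{"method": "drive_tool", "body": {"motion": [[[0, 0, -0.003, 0, 0, 0], [0.005, 0, -0.003, 0, 0, 0], [0.01, 0, -0.003, 0, 0, 0], [0.015, 0, -0.003, 0, 0, 0], [0.019, 0.001, -0.003, 0, 0, -0.03], [0.024, 0.003, -0.003, 0, 0, -0.061], [0.024, 0.003, -0.003, 0, 0, -0.061]]]}}

```text
time: 12.98
tcp_pos: [0.4919, 0.0423, 0.0506]
ee_rot: [[-1.0, 0.0, 0.003], [0.0, 1.0, 0.0], [-0.003, 0.0, -1.0]]
ft_force: [0.1, 0.5, -0.5]
gripper_width: 0.0001
```

Request:
{"method": "drive_tool", "body": {"motion": [[[0.0035, 0.001, 0, 0, 0, -0.025], [0.007, 0.002, 0, 0, 0, -0.05], [0.0105, 0.003, 0, 0, 0, -0.075], [0.014, 0.0035, 0, 0, 0, -0.1], [0.0175, 0.004, 0, 0, 0, -0.125], [0.021, 0.0045, 0, 0, 0, -0.15], [0.0245, 0.0045, 0, 0, 0, -0.175], [0.028, 0.0047, 0, 0, 0, -0.2]]]}}

```text
time: 13.98
tcp_pos: [0.5201, 0.047, 0.0505]
ee_rot: [[-0.98, 0.201, 0.003], [0.201, 0.98, -0.0], [-0.003, 0.0, -1.0]]
ft_force: [-0.9, -0.3, 0.1]
gripper_width: 0.0002
```

Run:
```python
from h import *
st=get_state(); im=camera('wrist'); save('w9.png',im)
print(st['time'],st['tcp_pos'],st['ft_force'],st['gripper_width'])
im=camera('side');save('s9.png',cv2.resize(im[150:270,260:420],(800,600),interpolation=cv2.INTER_CUBIC))
```

```text
13.975 [0.52012953 0.04699113 0.05053705] [-0.88967895 -0.27833704  0.13967064] 0.00016389411329408674
```

View pics/w9.png

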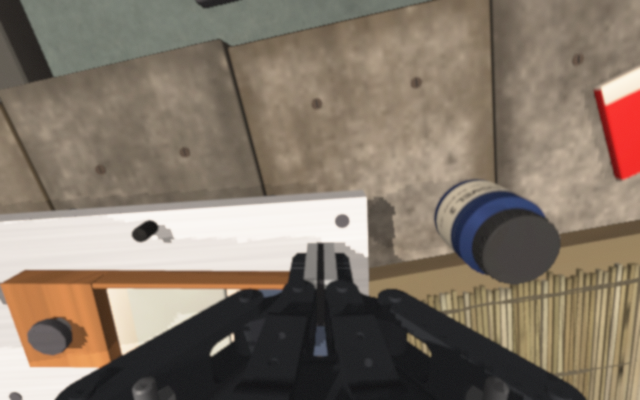

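View pics/s9.png

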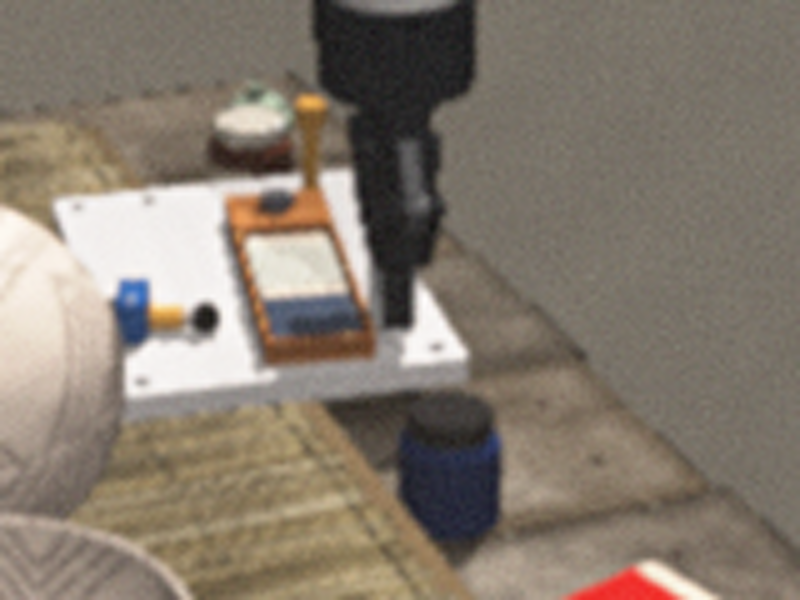

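Request:
{"method": "drive_tool", "body": {"motion": [[[0.003, 0, 0, 0, 0, -0.02], [0.006, 0, 0, 0, 0, -0.04], [0.009, 0, 0, 0, 0, -0.06], [0.011, 0, 0, 0, 0, -0.08], [0.011, 0, 0, 0, 0, -0.08]]]}}

```text
time: 14.7
tcp_pos: [0.5319, 0.0469, 0.0507]
ee_rot: [[-0.961, 0.278, 0.004], [0.278, 0.961, -0.001], [-0.004, 0.0, -1.0]]
ft_force: [1.8, -0.4, 0.4]
gripper_width: -0.0003
```

Request:
{"method": "drive_tool", "body": {"motion": [[[0.0015, 0, 0, 0, 0, -0.01], [0.003, 0, 0, 0, 0, -0.02], [0.003, 0, 0, 0, 0, -0.02]]]}}

```text
time: 15.08
tcp_pos: [0.5351, 0.0469, 0.0507]
ee_rot: [[-0.955, 0.297, 0.005], [0.297, 0.955, -0.001], [-0.005, 0.0, -1.0]]
ft_force: [-0.7, 1.1, -0.3]
gripper_width: 0.0006
```

Request:
{"method": "drive_tool", "body": {"motion": [[[0.0015, 0, 0, 0, 0, -0.01], [0.003, 0, 0, 0, 0, -0.02], [0.003, 0, 0, 0, 0, -0.02]]]}}

```text
time: 15.45
tcp_pos: [0.5384, 0.0468, 0.0507]
ee_rot: [[-0.949, 0.316, 0.005], [0.316, 0.949, -0.001], [-0.005, 0.001, -1.0]]
ft_force: [-0.3, 0.8, 0.7]
gripper_width: -0.0001
```

Request:
{"method": "drive_tool", "body": {"motion": [[[0.0015, 0, 0, 0, 0, -0.01], [0.0025, 0, 0, 0, 0, -0.018], [0.0025, 0, 0, 0, 0, -0.018]]]}}

```text
time: 15.82
tcp_pos: [0.541, 0.0468, 0.0507]
ee_rot: [[-0.943, 0.333, 0.005], [0.333, 0.943, -0.001], [-0.005, 0.001, -1.0]]
ft_force: [-0.5, 0.2, -0.2]
gripper_width: -0.0004
```

Request:
{"method": "drive_tool", "body": {"motion": [[[0.0015, 0, 0, 0, 0, -0.01], [0.0025, 0, 0, 0, 0, -0.018], [0.0025, 0, 0, 0, 0, -0.018]]]}}

```text
time: 16.2
tcp_pos: [0.5428, 0.0469, 0.0506]
ee_rot: [[-0.937, 0.35, 0.003], [0.35, 0.937, -0.001], [-0.004, 0.0, -1.0]]
ft_force: [-4.8, 0.6, 2.0]
gripper_width: 0.0001
```

Request:
{"method": "drive_tool", "body": {"motion": [[[0.001, 0, 0, 0, 0, -0.008], [0.002, -0.0005, 0, 0, 0, -0.014], [0.002, -0.0005, 0, 0, 0, -0.014]]]}}

```text
time: 16.58
tcp_pos: [0.5436, 0.047, 0.0504]
ee_rot: [[-0.932, 0.364, 0.001], [0.364, 0.932, -0.0], [-0.001, -0.0, -1.0]]
ft_force: [-7.3, 2.6, 3.8]
gripper_width: -0.0
```

Request:
{"method": "drive_tool", "body": {"motion": [[[0.0015, -0.0005, 0, 0, 0, -0.006], [0.0025, -0.001, 0, 0, 0, -0.01], [0.0025, -0.001, 0, 0, 0, -0.01]]]}}

```text
time: 16.95
tcp_pos: [0.5443, 0.047, 0.0503]
ee_rot: [[-0.928, 0.373, -0.003], [0.373, 0.928, 0.001], [0.003, -0.0, -1.0]]
ft_force: [-7.6, 3.9, 5.2]
gripper_width: 0.0002
```

Request:
{"method": "drive_tool", "body": {"motion": [[[0.002, -0.0007, 0.0005, 0, 0, -0.006], [0.004, -0.0015, 0.0008, 0, 0, -0.012], [0.004, -0.0015, 0.0008, 0, 0, -0.012]]]}}

```text
time: 17.32
tcp_pos: [0.5458, 0.0469, 0.0504]
ee_rot: [[-0.923, 0.384, -0.009], [0.384, 0.923, 0.003], [0.009, -0.001, -1.0]]
ft_force: [-8.6, 7.0, 2.8]
gripper_width: 0.0002
```

Request:
{"method": "drive_tool", "body": {"motion": [[[0.003, -0.0005, 0.0003, 0, 0, -0.004], [0.0048, -0.001, 0.0003, 0, 0, -0.008], [0.0048, -0.001, 0.0003, 0, 0, -0.008]]]}}

```text
time: 17.7
tcp_pos: [0.5468, 0.0472, 0.0501]
ee_rot: [[-0.92, 0.391, -0.017], [0.391, 0.92, 0.005], [0.018, -0.002, -1.0]]
ft_force: [-13.6, 4.3, 8.1]
gripper_width: 0.0004
```

Request:
{"method": "drive_tool", "body": {"motion": [[[0.0039, -0.0013, 0.001, 0, -0.008, 0], [0.0039, -0.0013, 0.001, 0, -0.008, 0], [0.0039, -0.0013, 0.001, 0, -0.008, 0], [0.0039, -0.0013, 0.001, 0, -0.008, 0], [0.0039, -0.0013, 0.001, 0, -0.008, 0]]]}}

```text
time: 18.32
tcp_pos: [0.5468, 0.0472, 0.0502]
ee_rot: [[-0.92, 0.391, -0.018], [0.391, 0.92, 0.007], [0.019, -0.001, -1.0]]
ft_force: [-12.8, 5.0, 5.1]
gripper_width: -0.0001
```

Request:
{"method": "drive_tool", "body": {"motion": [[[0.0042, -0.0014, 0.001, 0, -0.008, 0], [0.0042, -0.0014, 0.001, 0, -0.008, 0], [0.0042, -0.0014, 0.001, 0, -0.008, 0], [0.0042, -0.0014, 0.001, 0, -0.008, 0], [0.0042, -0.0014, 0.001, 0, -0.008, 0], [0.0042, -0.0014, 0.001, 0, -0.008, 0]]]}}

```text
time: 19.08
tcp_pos: [0.5469, 0.0472, 0.0503]
ee_rot: [[-0.92, 0.391, -0.019], [0.391, 0.92, 0.008], [0.021, 0.0, -1.0]]
ft_force: [-12.7, 6.3, 5.3]
gripper_width: -0.0003
```

Request:
{"method": "drive_tool", "body": {"motion": [[[0.0034, -0.0012, 0.001, 0, -0.008, 0.003], [0.0026, -0.001, 0.001, 0, -0.009, 0.006], [0.0018, -0.0008, 0.001, 0, -0.01, 0.01], [0.001, -0.0006, 0.001, 0, -0.011, 0.015], [0.0002, -0.0004, 0.001, 0, -0.012, 0.02], [-0.0006, -0.0002, 0.001, 0, -0.013, 0.025], [-0.0014, 0, 0.001, 0, -0.014, 0.03], [-0.0022, 0, 0.001, 0, -0.015, 0.035]]]}}

```text
time: 20.08
tcp_pos: [0.544, 0.0473, 0.0508]
ee_rot: [[-0.934, 0.358, -0.006], [0.358, 0.934, 0.008], [0.008, 0.005, -1.0]]
ft_force: [-3.8, 0.9, -2.3]
gripper_width: 0.0002
```

Request:
{"method": "drive_tool", "body": {"motion": [[[0, 0, 0, 0, -0.004, 0.004], [-0.0006, 0, 0, 0, -0.005, 0.008], [-0.0012, 0, 0, 0, -0.006, 0.012], [-0.0018, 0, 0, 0, -0.006, 0.016], [-0.0025, 0, 0, 0, -0.006, 0.02], [-0.0033, 0, 0, 0, -0.006, 0.024], [-0.0042, 0, 0, 0, -0.006, 0.028], [-0.0055, 0, 0, 0, -0.006, 0.03]]]}}

```text
time: 21.08
tcp_pos: [0.5389, 0.0472, 0.051]
ee_rot: [[-0.944, 0.33, 0.001], [0.33, 0.944, 0.008], [0.002, 0.008, -1.0]]
ft_force: [-0.1, -0.4, 0.2]
gripper_width: -0.0001
```

Request:
{"method": "drive_tool", "body": {"motion": [[[-0.002, 0.001, 0, 0, 0, 0], [-0.005, 0.002, 0, 0, 0, 0], [-0.01, 0.003, 0, 0, 0, 0], [-0.02, 0.005, 0, 0, 0, 0], [-0.03, 0.008, 0, 0, 0, 0], [-0.03, 0.008, 0.04, 0, 0, 0], [-0.03, 0.008, 0.09, 0, 0, 0], [-0.03, 0.008, 0.11, 0, 0, 0]]]}}

```text
time: 22.08
tcp_pos: [0.5094, 0.0554, 0.1638]
ee_rot: [[-0.944, 0.33, 0.005], [0.33, 0.944, 0.008], [-0.002, 0.009, -1.0]]
ft_force: [-0.0, -0.3, -0.7]
gripper_width: 0.0003
```

Request:
{"method": "drive_tool", "body": {"motion": [[[-0.02, -0.03, 0.03, 0, 0, 0.1], [-0.05, -0.05, 0.07, 0, 0, 0.2], [-0.05, -0.05, 0.09, 0, 0, 0.2], [-0.05, -0.05, 0.09, 0, 0, 0.2]]]}}

```text
time: 22.58
tcp_pos: [0.4596, 0.0053, 0.2551]
ee_rot: [[-0.991, 0.136, 0.007], [0.136, 0.991, 0.008], [-0.006, 0.009, -1.0]]
ft_force: [0.7, 1.0, -0.4]
gripper_width: 0.0
```

Run:
```python
from h import *
import pickle
st=get_state(); im=camera('wrist'); save('w10.png',im);C=cal('wrist',st); pickle.dump((C,st),open('w10.pkl','wb'))
print(st['time'],st['tcp_pos'],st['ft_force'])
im=camera('side');save('s10.png',cv2.resize(im[150:270,260:420],(800,600),interpolation=cv2.INTER_CUBIC))
```

```text
22.575 [0.45957698 0.00534934 0.25511466] [ 0.66453008  0.98833199 -0.36889133]
```

View pics/w10.png

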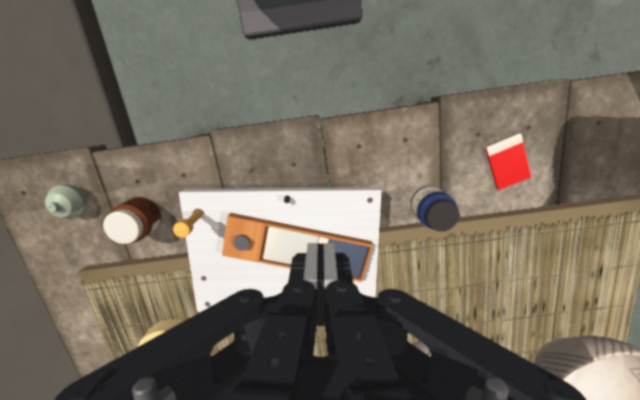

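View pics/s10.png

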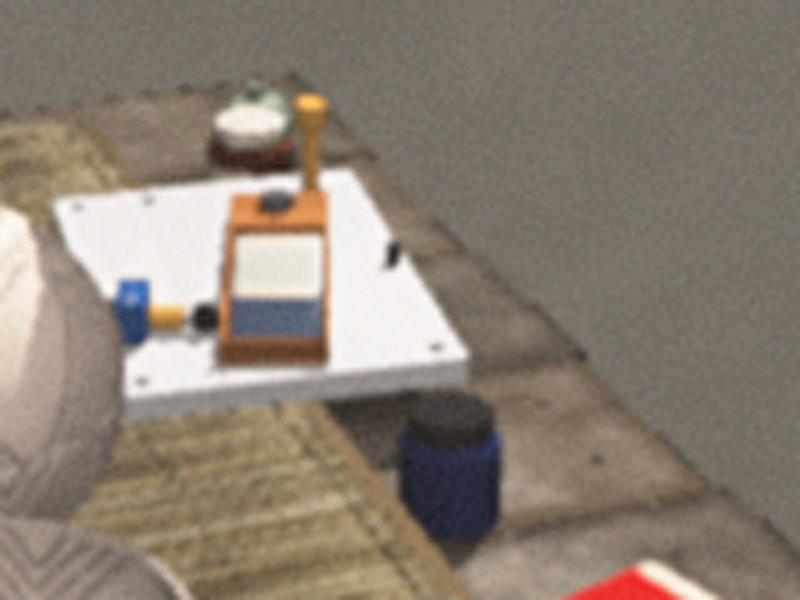

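Request:
{"method": "drive_tool", "body": {"motion": [[[0.03, -0.03, 0, 0, 0, 0], [0.06, -0.06, -0.01, 0, 0, 0], [0.1, -0.095, -0.03, 0, 0, 0], [0.1, -0.095, -0.05, 0, 0, 0], [0.1, -0.095, -0.05, 0, 0, 0], [0.1, -0.095, -0.05, 0, 0, 0]]]}}

```text
time: 23.42
tcp_pos: [0.5587, -0.0887, 0.2029]
ee_rot: [[-0.991, 0.135, 0.002], [0.135, 0.991, 0.009], [-0.001, 0.009, -1.0]]
ft_force: [0.1, -0.2, 1.6]
gripper_width: -0.0003
```

Run:
```python
from h import *
import pickle
st=get_state(); im=camera('wrist'); save('w11.png',im);C=cal('wrist',st); pickle.dump((C,st),open('w11.pkl','wb'))
print(st['time'],st['tcp_pos'],st['ft_force'])
u,v=proj(C,[.585,.012,.055]).astype(int);print(u,v)
v0=max(0,v-75);u0=max(0,min(540,u-100))
save('w11c.png',cv2.resize(im[v0:v0+150,u0-100:u0+100],(800,600),interpolation=cv2.INTER_CUBIC))
```

```text
23.425 [ 0.55872466 -0.08872647  0.2029377 ] [ 0.13561917 -0.21935702  1.60814269]
423 197
```

View pics/w11.png

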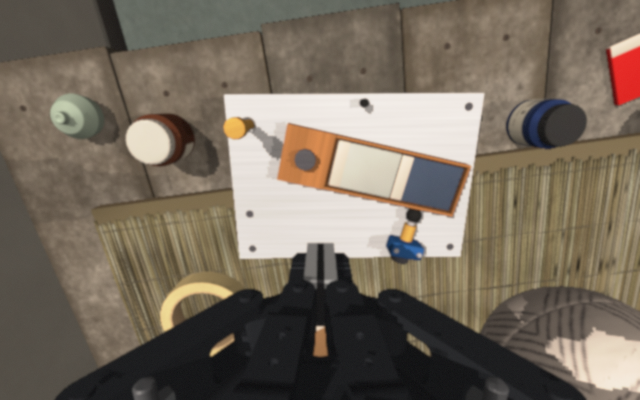

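Run:
```python
import cv2
a=cv2.imread('pics/w11.png');cv2.imwrite('pics/w11d.png',cv2.resize(a[165:270,350:490],(800,600),interpolation=cv2.INTER_CUBIC))
```

```text
(no output)
```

View pics/w11d.png

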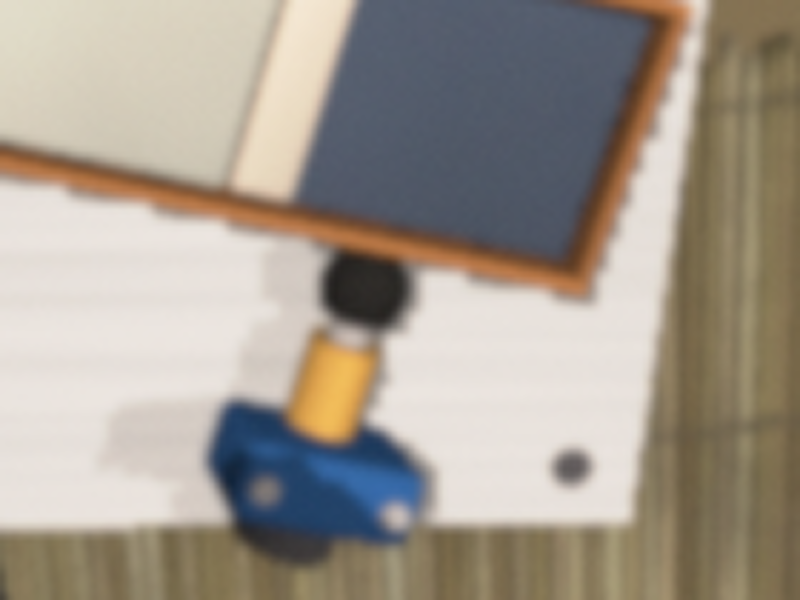

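```bash
python3 -c "
from rig import r,get_state
print(get_state()['time'],r.hand_in())"
```

```text
the job is handed in; nothing more can be done
23.475 None
```

The job is done and handed in at about 23.5 s, well inside the 64 s limit.

**Lock pin:** I lifted the brass pin out and stood it in the bevelled parking hole at the pivot end. It went in without any measurable side load, and later pictures show it standing upright.

**Tray:** I pushed it at the near corner of its free end and met the buffer at a yaw of about -0.22 rad to the jig. I then pressed it home for about 1.3 s. The three readings along the push were 14.2, 13.7 and 14.2 N. The largest total I read was about 16.4 N, because there was also up to 8 N of vertical force on the fingers that I could not explain. Forces were only read at the end of each move, so none above 22 N was seen, but peaks in between went unmeasured.

**Final state:** I backed off slowly until the force was zero. The last side and wrist pictures show the tray wall touching the black buffer nose and both tiles still in the tray. The jars and dropper were not touched, and the gripper is well clear of everything.

**Checks that disagreed:**
- The wrist and side cameras differed by about 2 mm on the pin tip. I settled it with a close look just above the parking hole before lowering the pin.
- The gripper read about 16 mm across the pin head, against the stated 18 mm. The grip held.

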